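# Reset the ejector pin and present the offset lever over its fixture

## Task

With the mallet, knock the fixture's raised ejector pin down until its button head sits fully home on its collar, then set the mallet down on the bench beside the fixture and let go of it. Then grip the cast lever by its balance point, lift it, and finish while still holding it still and level about 5 cm above the tips of the fixture's two posts, its thick bored boss over the thick post and its small eye over the thin post. Touch the fixture with nothing but the mallet, and leave the two vials and the resin plate where they are.

Things in the scene. Friction and masses are not known exactly. Their poses are not given: they have to be found in the camera images.
- fixture: Aluminium base plate 240 x 75 x 14 mm fixed to the bench, with two upright steel posts and, midway, a button-headed ejector pin in a dark collar. Origin: centre of its underside; x along its length from the thick post (17 mm wide, at x = -85 mm) to the thin post (8 mm, at x = +85 mm), z up. Posts end 44 mm, the collar 24 mm, four corner screw heads 19 mm above the bench.
- ejector (a joint): Travel of the ejector pin in m: 0 = fully raised (button top 41 mm above the bench), 0.012 = fully home (button sits on the collar, its top 29 mm above the bench). No spring: friction of about 6 N holds it wherever it is left; pressing it down with 10 to 15 N takes it home. It starts 0 to 2 mm down.
- ejector_top (a point): Centre of the top of the ejector pin's button head (18 mm in diameter), at the middle of the fixture.
- post_tip (a point): Top centre of the thick post, 44 mm above the bench; axes as the fixture's.
- rest_tip (a point): Top centre of the thin post, 44 mm above the bench.
- mallet: Mallet with white nylon faces standing on one face, handle level. Head: upright cylinder 38 mm wide, 70 mm high. Handle 22 x 22 mm, centre line 38 mm above the lower face, reaching 145 mm from the head's axis. 0.3 kg, balance 8 mm from the head's axis. Origin: centre of lower face; x along the handle away from the head. Gripped 50-60 mm from the axis, the lower face strikes well.
- lever: Cast aluminium lever lying level on boss and eye. Thick boss 46 mm wide, 46 mm high, bore 21 mm; small eye 170 mm away, 26 mm wide, 36 mm high, bore 11 mm; between them a straight bar 18 mm wide, underside 14 mm, top 34 mm above the lever's underside. Origin: centre of the boss's underside; x along the bar towards the eye, z up. About 0.45 kg, varies by a fifth.
- lever_balance (a point): The lever's balance point (centre of mass along the bar), on the bar's centre line, 54 mm from the boss's axis towards the eye, 24 mm above the lever's underside; axes as the lever's.
- lever_eye (a point): Centre of the underside of the lever's small eye.
- vial_a: Bystander: small white bottle with a blue cap, 27 mm in diameter, 56 mm high; origin at the centre of its underside.
- vial_b: Bystander: small white bottle with a red cap, 32 mm in diameter, 75 mm high; origin at the centre of its underside.
- resin_plate: Bystander: pale resin plate 50 x 52 x 11 mm with four holes, lying on the bench; origin at the centre of its underside.

How it is judged:
By the outcome, as a careful person would: the job done as asked, in the order asked, and still so for the second after the job is handed in, while the arm keeps its last pose, push and grip.
It also fails if it takes over 59 s, if anything falls off the work surface, if the arm or the gripper's body presses on something with over 40 N, if the wrist force passes 120 N, or if a joint passes its speed limit or range.

## Robot

A 6-joint arm with a two-finger parallel gripper is mounted at the origin on a cart in front of the work surface, level with it; the furniture and walls round the work are solid. World frame = base frame: x ahead of the robot, y to its left, z up, the work surface at z = 0. Lengths are in m, angles in rad, forces in N, time in s.
With the tool pointing down it reaches from about 0.35 to 0.85 m from the base axis. Payload 8.1 kg.
Tool frame: the origin (TCP) lies at the very end of the fingers, on their centre line; the grasp point (between the pads) lies 19 mm behind it (robot.pinch_z is the z of the grasp point in the tool frame, in m); z points along the fingers, y is the direction in which the jaws open and shut (so a half turn about z gives the same grasp; the last joint's range is limited). The gripper opens to 93 mm and grips with 3 to 60 N. Pads are 15 mm wide; open, the fingers measure 128 mm over their backs; the gripper's body (75 mm by 188 mm) begins 65 mm behind the grasp point.
Start: joints at [-0.085, 0.13, 1.488, -0, 1.523, -0.085], TCP at [0.6, 0, 0.219] pointing down, gripper open.
Joint ranges: [-2.96, 2.96], [-0.89, 2.26], [0.02, 2.5], [-1.34, 4.48], [0, 2.73], [-2.66, 2.66]. Speed limits (rad/s): [2.39, 2.39, 2.79, 3.14, 3.14, 3.14].

## Interface

Orientations are given as a rotation vector (axis times angle).
In Python, from plant import robot gives the robot as it stands.
- The arm moves only by the tool drive_tool, never from a script. Its argument "steps" is a list of rows, each an object of numbers: "jaw": the opening, from 0 (shut) to 1 (fully open); "tx", "ty", "tz": the shift along the tool's x, y, z scaled (see below); "turn": the turn about the tool's z scaled (see below). A call has 1 to 12 rows; each row is the pose to reach, as a shift and turn from the pose commanded when the call began, along the tool's axes at that moment, turning the shorter way round; what a row does not reach only later rows make up. The controller multiplies each number of a shift by 0.3 m and each number of a turn by 180 degrees. A row lasts 1/10 s, in which the tool goes at most 50 mm and 8.59 degrees, less where a joint would pass 70% of its speed; a pose out of reach is approached as far as the arm can. A call with a number of a shift or a turn outside -1 to 1 is refused whole. A call with a gripper value outside its range is refused whole. The fingers move at their own pace and stop on an object; "force" is the grip in N (left out, the last holds). Time passes only in rows, so rows that repeat a pose let the fingers close. It gives the time, the measured TCP pose, the force and the opening at its end, in the units of the state.
- robot.read_state(): the state, without advancing time (a new reading comes with each control period).
- robot.read_camera(name): name is "scene" or "side" or "wrist"; returns (picture, depth): 420x560x3 uint8, blue, green, red; 420x560 float32, m along the optical axis (not along the pixel's ray), 0 where there is no reading.
- robot.get_calibration(name): a dict with "fx", "fy", "cx", "cy" (pixels), "eye" and "attitude" of the camera in the world. Camera axes: x right, y down, z forward; pixel columns grow to the right and rows downward; lengths in m; the calibration is good to about 2 mm. A picture is of the moment at which its call begins: read the wrist's pose just before it. get_calibration takes no time and is no camera call; for the wrist camera it gives the pose at the moment of the call.
- robot.close_job(): hands the job in, once; it reports no verdict.
The state is a dict: "t": time; "q": joint angles; "dq": joint speeds; "joint_torque": joint torques, N m; "tool_pos": TCP position; "orientation": TCP orientation; "force": force on the tool from outside, world axes, zero at the start; "wrist_torque": the same for the moment, N m; "opening": finger opening in m.
Only numpy, scipy, OpenCV 4.12 (cv2) and the standard library are available. Lean on these libraries where they do the work, as an engineer would, in place of code of your own. Each camera call takes 0.05 s, during which the arm holds its last target.

## Working session

There is one attempt and no reset: what is moved stays moved. The work goes in short steps, Python scripts to look and compute and a tool call to move; the robot and the scene stay as the last step left them, time stands still between calls to the robot, and variables do not carry over. Pictures are saved under pics/ and viewed, and the job is handed in when it is done.

Besides the shell and the picture viewer there is one more tool, called after ">>>" by a JSON object that holds its "method" and its "body", one argument or row to a line. drive_tool: Moves the arm, as the interface text tells. Its arguments: {"type":"object","properties":{"steps":{"type":"array"},"force":{"type":"number"}},"required":["steps"]}

```bash
ls; mkdir -p pics; cat > h.py <<'E'
import numpy as np,cv2
from scipy.spatial.transform import Rotation as R
from plant import robot
def cal(n):
    c=robot.get_calibration(n); return c
def att(c):
    a=np.array(c["attitude"],float)
    return a if a.shape==(3,3) else R.from_rotvec(a).as_matrix()
def pts(c,d):
    v,u=np.mgrid[0:d.shape[0],0:d.shape[1]]
    P=np.stack([(u-c["cx"])/c["fx"]*d,(v-c["cy"])/c["fy"]*d,d],-1)
    return P@att(c).T+np.array(c["eye"])
def shot(n,tag):
    c=cal(n); im,d=robot.read_camera(n)
    cv2.imwrite(f"pics/{tag}.png",im); np.savez(f"pics/{tag}.npz",P=pts(c,d),d=d,im=im)
    return c,im,d
E
python3 - <<'E'
from h import *
print(robot.pinch_z)
for n in ["scene","side","wrist"]:
    c,im,d=shot(n,n+"0"); print(c)
print(robot.read_state())
E
```

```text
pics
-0.0188
{'fx': 472.8837749667622, 'fy': 472.8837749667622, 'cx': 281.0845306579171, 'cy': 204.88568685874884, 'eye': array([0.07008216, 1.03239875, 0.94918745]), 'attitude': array([-0.73760454,  2.55666524, -1.14436615])}
{'fx': 525.8232952446446, 'fy': 525.8232952446446, 'cx': 285.40654554360015, 'cy': 204.2780480853714, 'eye': array([-0.33383123,  0.72866201,  0.52815791]), 'attitude': array([-1.12250172,  1.94241709, -1.29143686])}
{'fx': 356.0466245876582, 'fy': 356.0466245876582, 'cx': 279.6103232198764, 'cy': 204.03087241672696, 'eye': array([0.60098304, 0.07807736, 0.38340965]), 'attitude': array([ 2.85752400e+00, -2.24517139e-04, -3.89010479e-03])}
{'t': 0.15, 'q': array([-8.53988751e-02,  1.30998852e-01,  1.48903740e+00, -1.87242389e-05,
        1.52298657e+00, -8.54111475e-02]), 'dq': array([ 0.00160093, -0.00161601, -0.00391186,  0.00077141,  0.00103729,
       -0.00195766]), 'joint_torque': array([ 8.59073725e-05, -5.60473788e+01, -4.92333663e+01,  7.68201635e-02,
        3.05504061e-02, -1.41810942e-04]), 'tool_pos': array([5.99560505e-01, 5.35557266e-05, 2.17817200e-01]), 'orientation': array([-2.22066163e+00, -2.22069090e+00,  1.46919194e-03]), 'force': array([-0.04510148,  0.66822478, -0.09776231]), 'wrist_torque': array([ 0.08416108,  0.00086173, -0.00472286]), 'opening': 0.09302209561262657}
```

View pics/scene0.png

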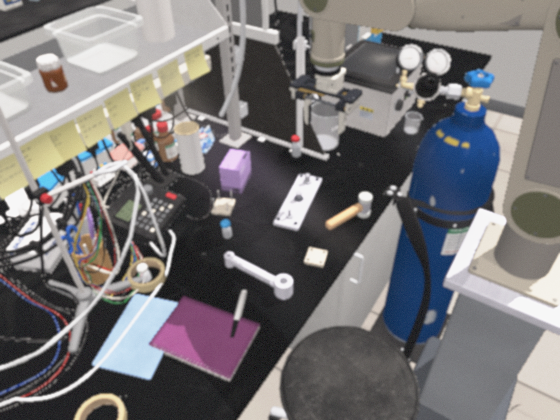

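View pics/side0.png

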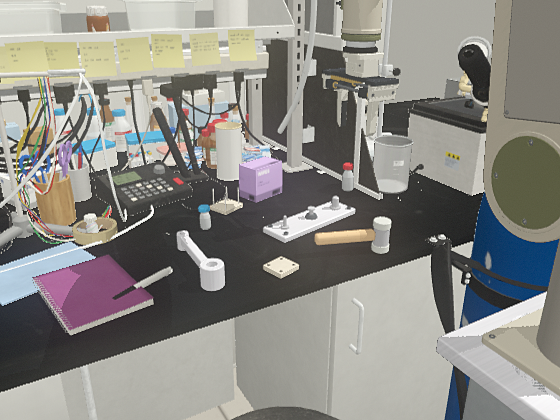

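View pics/wrist0.png

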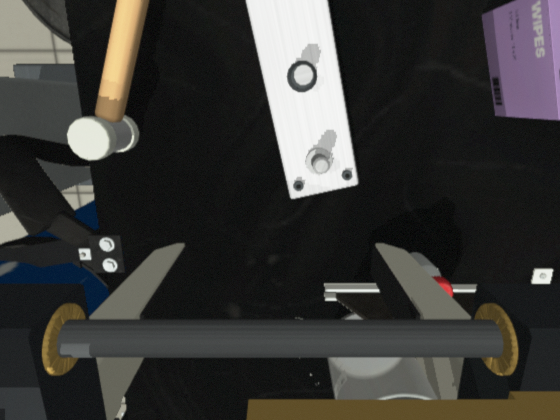

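```bash
cat > td.py <<'E'
from h import *
import sys
def topdown(tags,x0,x1,y0,y1,s,out,zmax=0.2):
    W=int((y1-y0)/s);H=int((x1-x0)/s)
    Z=np.full((H,W),-1.);C=np.zeros((H,W,3),np.uint8)
    for t in tags:
        f=np.load(f"pics/{t}.npz");P=f["P"].reshape(-1,3);I=f["im"].reshape(-1,3);ok=f["d"].ravel()>0
        r=((x1-P[:,0])/s).astype(int);c=((y1-P[:,1])/s).astype(int)
        m=ok&(r>=0)&(r<H)&(c>=0)&(c<W)&(P[:,2]<zmax)&(P[:,2]>-.05)
        o=np.where(m)[0];o=o[np.argsort(P[o,2])]
        for i in o:
            if P[i,2]>Z[r[i],c[i]]: Z[r[i],c[i]]=P[i,2];C[r[i],c[i]]=I[i]
    cv2.imwrite(out,C);return Z,C
if __name__=="__main__":
    topdown(["scene0"],.2,.8,-.25,.55,.001,"pics/td_scene.png")
    topdown(["wrist0"],.2,.8,-.25,.55,.001,"pics/td_wrist.png")
    for t in ["scene0","side0","wrist0"]:
        f=np.load(f"pics/{t}.npz");P=f["P"]
        for u,v in dict(scene0=[(298,200),(365,200),(283,287),(228,260),(316,257),(227,228),(296,147),(235,170),(330,225),(240,310),(270,240)],side0=[(381,225),(211,266),(183,238),(281,266),(310,214),(205,210),(347,170),(250,230)],wrist0=[(303,72),(320,160),(95,137),(200,200)])[t]:
            print(t,u,v,P[v,u].round(4))
E
python3 td.py
```

```text
scene0 298 200 [0.6177 0.1091 0.0187]
scene0 365 200 [0.4273 0.0582 0.0674]
scene0 283 287 [0.4666 0.4304 0.0476]
scene0 228 260 [0.6446 0.4178 0.0277]
scene0 316 257 [0.461  0.2768 0.0136]
scene0 227 228 [0.7079 0.3371 0.0445]
scene0 296 147 [ 0.7481 -0.094   0.0443]
scene0 235 170 [0.8122 0.1556 0.0846]
scene0 330 225 [0.4722 0.1814 0.0474]
scene0 240 310 [0.53   0.5223 0.0171]
scene0 270 240 [ 0.6089  0.2756 -0.0028]
side0 381 225 [0.4155 0.0608 0.066 ]
side0 211 266 [0.483  0.4118 0.0344]
side0 183 238 [0.6236 0.4157 0.0327]
side0 281 266 [0.4555 0.2757 0.0098]
side0 310 214 [0.616  0.1051 0.0227]
side0 205 210 [0.7053 0.3324 0.0477]
side0 347 170 [ 0.7463 -0.0964  0.0585]
side0 250 230 [ 0.6526  0.2455 -0.0013]
wrist0 303 72 [0.6213 0.1026 0.0393]
wrist0 320 160 [0.6387 0.023  0.0443]
wrist0 95 137 [0.4397 0.0474 0.0705]
wrist0 200 200 [ 5.108e-01 -2.930e-02 -4.000e-04]
```

View pics/td_scene.png

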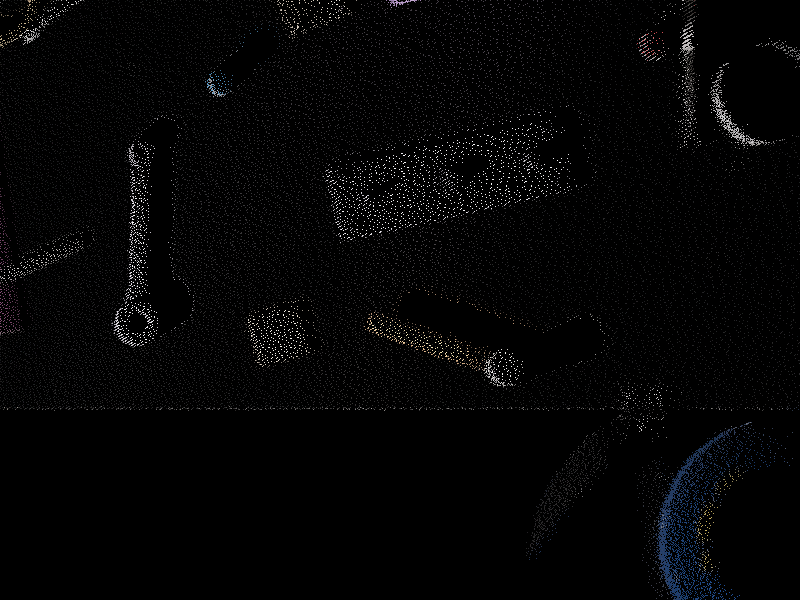

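View pics/td_wrist.png

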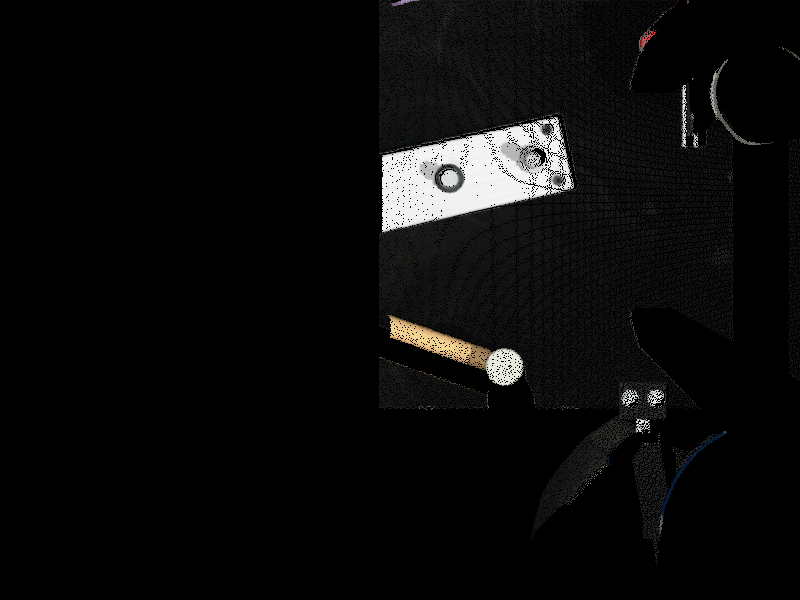

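```bash
cat > fit.py <<'E'
from h import *
def P(t,box,z0,z1):
    f=np.load(f"pics/{t}.npz");p=f["P"].reshape(-1,3);m=(f["d"].ravel()>0)&(p[:,0]>box[0])&(p[:,0]<box[1])&(p[:,1]>box[2])&(p[:,1]<box[3])&(p[:,2]>z0)&(p[:,2]<z1)
    return p[m]
def rect(p):
    (c,s,a)=cv2.minAreaRect((p[:,:2]*1000).astype(np.float32));return np.round(c,1),np.round(s,1),round(a,1)
def circ(p):
    c,r=cv2.minEnclosingCircle((p[:,:2]*1000).astype(np.float32));return np.round(c,1),round(r,1),p[:,2].mean().round(4),len(p)
if __name__=="__main__":
  for t in ["scene0","side0","wrist0"]:
    print(t)
    try:
        print(" bench",np.median(P(t,(.5,.56,.0,.25),-.02,.02)[:,2]))
        print(" mallet head",circ(P(t,(.39,.48,.01,.09),.062,.08)))
        h=P(t,(.4,.55,.08,.22),.044,.06);print(" handle",rect(h),np.median(h[:,2]))
        print(" fixture",rect(P(t,(.53,.71,-.05,.25),.009,.02)))
        print(" ej",circ(P(t,(.59,.65,.08,.13),.033,.05)))
        print(" post",circ(P(t,(.62,.66,0,.045),.035,.05)))
        print(" post2",circ(P(t,(.58,.63,.165,.205),.035,.05)))
        print(" boss",circ(P(t,(.42,.54,.36,.46),.04,.055)))
        b=P(t,(.515,.615,.38,.45),.029,.038);print(" bar",rect(b),np.median(b[:,2]))
        print(" eye",circ(P(t,(.62,.68,.38,.45),.031,.05)))
    except Exception as e: print(e)
E
python3 fit.py
```

```text
scene0
 bench 0.002501274405521281
 mallet head (array([431.4,  45.9]), 19.6, np.float64(0.071), 117)
 handle (array([462.2, 130.9]), array([109.8,  23.4]), 70.7) 0.05022169587910291
 fixture (array([631.7,  89.5]), array([ 95.2, 272.2]), 12.3)
 ej (array([622.7,  97.8]), 10.0, np.float64(0.0412), 24)
 post (array([638.4,  17.2]), 9.1, np.float64(0.0428), 28)
 post2 (array([601.5, 183.4]), 2.8, np.float64(0.041), 8)
 boss (array([476.5, 414. ]), 23.2, np.float64(0.0471), 211)
 bar (array([564.8, 410.4]), array([21.7, 99. ]), 88.6) 0.035356767292521796
 eye (array([638.2, 409.7]), 19.9, np.float64(0.0364), 96)
side0
 bench -0.0017004265879015379
 mallet head (array([428.4,  47.1]), 20.1, np.float64(0.0673), 146)
 handle (array([456.9, 131.1]), array([109.8,  23.4]), 72.0) 0.04666192329976687
 fixture (array([617.2, 102.2]), array([ 78.7, 242.4]), 12.9)
 ej (array([614.1, 101.9]), 10.1, np.float64(0.0367), 26)
 post (array([636.5,  19.6]), 10.1, np.float64(0.0395), 30)
 post2 (array([597.9, 185. ]), 4.6, np.float64(0.0388), 13)
 boss (array([472.1, 414.6]), 23.5, np.float64(0.0436), 23
[... 256 characters left out ...]
([459.4, 120.2]), array([89.8, 21.5]), 71.3) 0.04834190302162433
 fixture (array([626.1,  79.2]), array([ 75.2, 198.1]), 12.7)
 ej (array([621.4,  99.9]), 8.9, np.float64(0.0391), 313)
 post (array([640. ,  17.2]), 8.4, np.float64(0.0427), 241)
 post2 (array([0., 0.]), 0.0, np.float64(nan), 0)
 boss (array([0., 0.]), 0.0, np.float64(nan), 0)
 bar (array([0., 0.]), array([0., 0.]), 0.0) nan
 eye (array([0., 0.]), 0.0, np.float64(nan), 0)fit.py:8: RuntimeWarning: Mean of empty slice.
  c,r=cv2.minEnclosingCircle((p[:,:2]*1000).astype(np.float32));return np.round(c,1),round(r,1),p[:,2].mean().round(4),len(p)
  ret = ret.dtype.type(ret / rcount)
  return _methods._mean(a, axis=axis, dtype=dtype,
```

>>> {"method": "drive_tool", "body": {
  "steps": [
    {"tx": 0.319,"ty": -0.5,"tz": 0.4,"turn": 0.106,"jaw": 0.8},
    {"tx": 0.319,"ty": -0.5,"tz": 0.4,"turn": 0.106,"jaw": 0.8},
    {"tx": 0.319,"ty": -0.5,"tz": 0.4,"turn": 0.106,"jaw": 0.8},
    {"tx": 0.319,"ty": -0.5,"tz": 0.4,"turn": 0.106,"jaw": 0.8},
    {"tx": 0.319,"ty": -0.5,"tz": 0.4,"turn": 0.106,"jaw": 0.8},
    {"tx": 0.319,"ty": -0.5,"tz": 0.4,"turn": 0.106,"jaw": 0.8},
    {"tx": 0.319,"ty": -0.5,"tz": 0.4,"turn": 0.106,"jaw": 0.8}
  ],
  "force": 60
}}

```text
t: 0.85
tool_pos: [0.4508, 0.0956, 0.0994]
orientation: [2.558, 1.823, 0.002]
force: [0.5, -0.9, 0.3]
opening: 0.0744
```

```bash
python3 - <<'E'
from h import *
shot("wrist","wrist1")
s=robot.read_state();print(s["t"],s["tool_pos"],R.from_rotvec(s["orientation"]).as_matrix().round(3),s["force"])
import fit
print(fit.circ(fit.P("wrist1",(.39,.48,.01,.09),.062,.08)))
h=fit.P("wrist1",(.4,.55,.08,.22),.044,.06);print(fit.rect(h))
E
```

```text
0.9 [0.45165686 0.09544049 0.0999778 ] [[ 0.327  0.945  0.002]
 [ 0.945 -0.327 -0.   ]
 [ 0.001  0.002 -1.   ]] [-0.11172504  0.05614059 -0.45501902]
(array([432.6,  47.3]), 18.8, np.float64(0.0689), 1675)
(array([461.6, 129.1]), array([111.3,  21.7]), 70.7)
```

View pics/wrist1.png

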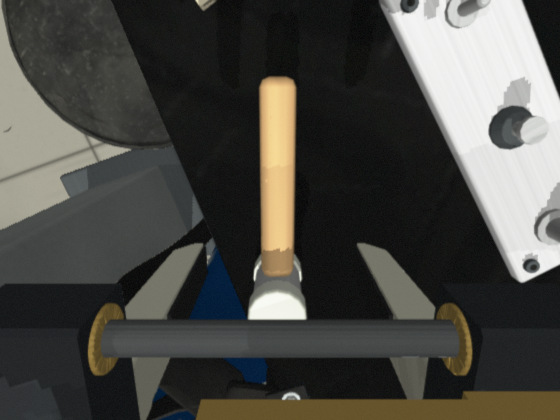

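>>> {"method": "drive_tool", "body": {
  "steps": [
    {"tz": 0.15,"jaw": 0.8},
    {"tz": 0.263,"jaw": 0.8},
    {"tz": 0.263,"jaw": 0.8},
    {"tz": 0.263,"jaw": 0},
    {"tz": 0.263,"jaw": 0},
    {"tz": 0.263,"jaw": 0},
    {"tz": 0.263,"jaw": 0},
    {"tz": 0.263,"jaw": 0},
    {"tz": 0.263,"jaw": 0}
  ],
  "force": 60
}}

```text
schema error: expected keys jaw, tx, ty, tz, turn
```

>>> {"method": "drive_tool", "body": {
  "steps": [
    {"tx": 0,"ty": 0,"turn": 0,"tz": 0.15,"jaw": 0.8},
    {"tx": 0,"ty": 0,"turn": 0,"tz": 0.263,"jaw": 0.8},
    {"tx": 0,"ty": 0,"turn": 0,"tz": 0.263,"jaw": 0.8},
    {"tx": 0,"ty": 0,"turn": 0,"tz": 0.263,"jaw": 0},
    {"tx": 0,"ty": 0,"turn": 0,"tz": 0.263,"jaw": 0},
    {"tx": 0,"ty": 0,"turn": 0,"tz": 0.263,"jaw": 0},
    {"tx": 0,"ty": 0,"turn": 0,"tz": 0.263,"jaw": 0},
    {"tx": 0,"ty": 0,"turn": 0,"tz": 0.263,"jaw": 0}
  ],
  "force": 60
}}

```text
t: 1.7
tool_pos: [0.4508, 0.0958, 0.0207]
orientation: [2.558, 1.822, 0.002]
force: [-0.2, -0.7, -0.2]
opening: 0.0383
```

>>> {"method": "drive_tool", "body": {
  "steps": [
    {"tx": 0,"ty": 0,"turn": 0,"tz": 0,"jaw": 0},
    {"tx": 0,"ty": 0,"turn": 0,"tz": 0,"jaw": 0},
    {"tx": 0,"ty": 0,"turn": 0,"tz": 0,"jaw": 0},
    {"tx": 0,"ty": 0,"turn": 0,"tz": 0,"jaw": 0},
    {"tx": 0,"ty": 0,"turn": 0,"tz": -0.05,"jaw": 0},
    {"tx": 0,"ty": 0,"turn": 0,"tz": -0.15,"jaw": 0},
    {"tx": 0,"ty": 0,"turn": 0,"tz": -0.3,"jaw": 0},
    {"tx": 0,"ty": 0,"turn": 0,"tz": -0.3,"jaw": 0},
    {"tx": 0,"ty": 0,"turn": 0,"tz": -0.3,"jaw": 0}
  ]
}}

```text
t: 2.6
tool_pos: [0.4507, 0.0958, 0.1104]
orientation: [2.558, 1.822, 0.003]
force: [-0.8, -0.3, -4.3]
opening: 0.0218
```

```bash
python3 - <<'E'
from h import *
shot("wrist","wrist2")
shot("side","side2")
s=robot.read_state();print(s["t"],s["tool_pos"],s["opening"],s["force"])
E
```

```text
2.7 [0.44873696 0.0956207  0.10806341] 0.02096628984988322 [-0.06325611 -0.33134727 -3.66012271]
```

View pics/side2.png

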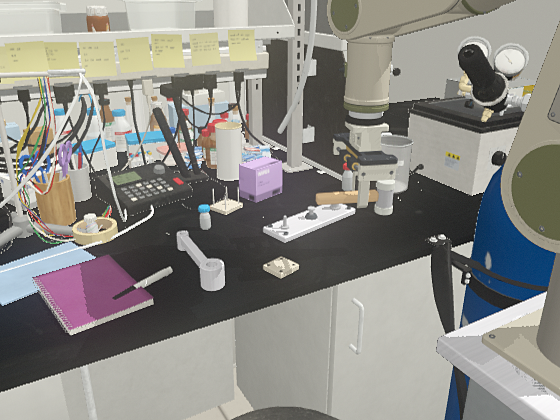

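View pics/wrist2.png

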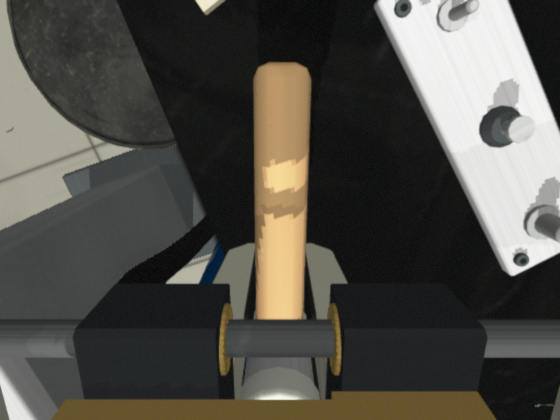

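```bash
python3 - <<'E'
import fit
for t in ["wrist1","wrist2"]:
    print(fit.circ(fit.P(t,(.60,.64,.08,.12),.034,.05)),fit.circ(fit.P(t,(.62,.66,0,.035),.037,.05)),fit.rect(fit.P(t,(.53,.71,-.05,.25),.009,.02)),fit.circ(fit.P(t,(.59,.62,.165,.205),.035,.05)))
E
```

```text
(array([621.3, 100.5]), 9.6, np.float64(0.0386), 736) (array([0., 0.]), 0.0, np.float64(nan), 0) (array([621.2,  98.7]), array([ 75.6, 237.2]), 12.6) (array([602.1, 182.7]), 4.2, np.float64(0.0407), 165)
(array([621.4, 100.7]), 9.5, np.float64(0.0386), 661) (array([635. ,  18.8]), 6.9, np.float64(0.0398), 109) (array([621.2,  99.6]), array([ 75.7, 239.5]), 12.8) (array([602. , 182.9]), 4.1, np.float64(0.0412), 226)fit.py:8: RuntimeWarning: Mean of empty slice.
  c,r=cv2.minEnclosingCircle((p[:,:2]*1000).astype(np.float32));return np.round(c,1),round(r,1),p[:,2].mean().round(4),len(p)
  ret = ret.dtype.type(ret / rcount)
```

>>> {"method": "drive_tool", "body": {
  "steps": [
    {"tx": 0.147,"ty": 0.343,"tz": 0,"turn": 0.16,"jaw": 0},
    {"tx": 0.147,"ty": 0.343,"tz": 0,"turn": 0.16,"jaw": 0},
    {"tx": 0.147,"ty": 0.343,"tz": 0,"turn": 0.16,"jaw": 0},
    {"tx": 0.294,"ty": 0.685,"tz": 0,"turn": 0.323,"jaw": 0},
    {"tx": 0.294,"ty": 0.685,"tz": 0,"turn": 0.323,"jaw": 0},
    {"tx": 0.294,"ty": 0.685,"tz": 0,"turn": 0.323,"jaw": 0},
    {"tx": 0.294,"ty": 0.685,"tz": 0,"turn": 0.323,"jaw": 0},
    {"tx": 0.294,"ty": 0.685,"tz": 0,"turn": 0.323,"jaw": 0},
    {"tx": 0.294,"ty": 0.685,"tz": 0,"turn": 0.323,"jaw": 0}
  ]
}}

```text
t: 3.6
tool_pos: [0.6716, 0.1118, 0.1074]
orientation: [-3.121, -0.355, 0.006]
force: [-0.1, -0.7, -3.3]
opening: 0.0218
```

```bash
python3 - <<'E'
from h import *
shot("wrist","wrist3")
shot("side","side3")
s=robot.read_state();print(s["t"],s["tool_pos"],R.from_rotvec(s["orientation"]).as_matrix().round(3),s["force"],s["q"])
P=np.load("pics/side3.npz")["im"]
cv2.imwrite("pics/side3c.png",cv2.resize(P[130:270,230:430],None,fx=4,fy=4,interpolation=cv2.INTER_CUBIC))
E
```

```text
3.7 [0.67217217 0.1118703  0.10884803] [[ 0.975  0.224 -0.001]
 [ 0.224 -0.975 -0.   ]
 [-0.001 -0.    -1.   ]] [ 0.10355557  1.04217683 -1.86632198] [ 8.97166886e-02  4.17210210e-01  1.35154832e+00 -1.03165831e-05
  1.37428698e+00  1.43466680e+00]
```

View pics/side3c.png

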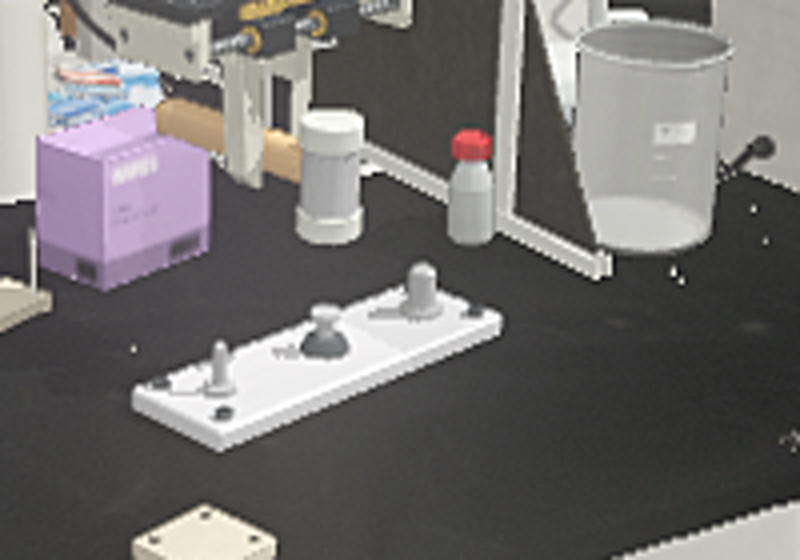

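View pics/wrist3.png

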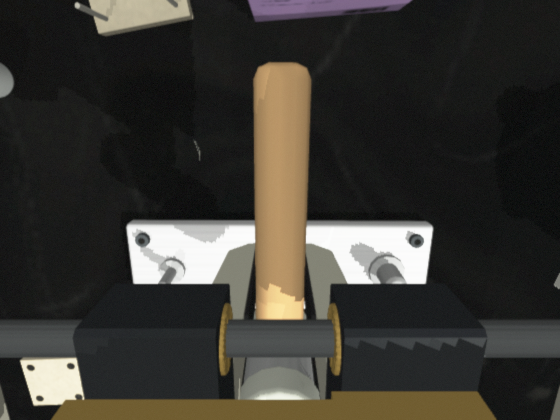

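>>> {"method": "drive_tool", "body": {
  "steps": [
    {"tx": 0,"ty": 0,"tz": 0.1,"turn": 0,"jaw": 0},
    {"tx": 0,"ty": 0,"tz": 0.15,"turn": 0,"jaw": 0},
    {"tx": 0,"ty": 0,"tz": 0.17,"turn": 0,"jaw": 0},
    {"tx": 0,"ty": 0,"tz": 0.185,"turn": 0,"jaw": 0},
    {"tx": 0,"ty": 0,"tz": 0.2,"turn": 0,"jaw": 0},
    {"tx": 0,"ty": 0,"tz": 0.2,"turn": 0,"jaw": 0}
  ]
}}

```text
t: 4.3
tool_pos: [0.6734, 0.1119, 0.0502]
orientation: [3.122, 0.35, 0.001]
force: [-0.2, 0.4, -0.7]
opening: 0.0217
```

```bash
python3 - <<'E'
from h import *
shot("side","side4")
s=robot.read_state();print(s["t"],s["tool_pos"],s["force"],s["wrist_torque"])
P=np.load("pics/side4.npz")["im"]
cv2.imwrite("pics/side4c.png",cv2.resize(P[150:250,250:400],None,fx=5,fy=5,interpolation=cv2.INTER_CUBIC))
E
```

```text
4.35 [0.67347239 0.11192884 0.05023806] [-1.2667313  -0.18351052 -1.05498441] [ 0.00783789  0.17427675 -0.02637357]
```

View pics/side4c.png

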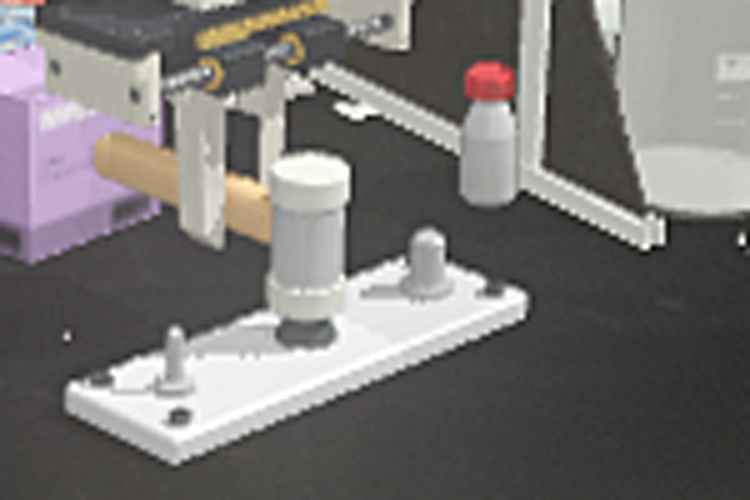

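>>> {"method": "drive_tool", "body": {
  "steps": [
    {"tx": 0,"ty": 0,"tz": 0.01,"turn": 0,"jaw": 0},
    {"tx": 0,"ty": 0,"tz": 0.015,"turn": 0,"jaw": 0},
    {"tx": 0,"ty": 0,"tz": 0.015,"turn": 0,"jaw": 0}
  ]
}}

```text
t: 4.65
tool_pos: [0.6746, 0.1124, 0.0475]
orientation: [-3.122, -0.35, -0.006]
force: [-1.4, 1.0, 9.0]
opening: 0.0215
```

>>> {"method": "drive_tool", "body": {
  "steps": [
    {"tx": 0,"ty": 0,"tz": 0.006,"turn": 0,"jaw": 0},
    {"tx": 0,"ty": 0,"tz": 0.012,"turn": 0,"jaw": 0},
    {"tx": 0,"ty": 0,"tz": 0.012,"turn": 0,"jaw": 0}
  ]
}}

```text
t: 4.95
tool_pos: [0.6763, 0.1127, 0.0454]
orientation: [-3.121, -0.35, -0.012]
force: [2.2, 1.8, 11.0]
opening: 0.0213
```

```bash
python3 - <<'E'
from h import *
shot("side","side5")
s=robot.read_state();print(s["t"],s["tool_pos"],s["force"],s["wrist_torque"])
P=np.load("pics/side5.npz")["im"]
cv2.imwrite("pics/side5c.png",cv2.resize(P[150:250,250:400],None,fx=5,fy=5,interpolation=cv2.INTER_CUBIC))
E
```

```text
5.0 [0.67630106 0.11273354 0.04537671] [ 0.08567484  2.23133914 11.85038251] [ 0.38261108  0.37745663 -0.06220485]
```

View pics/side5c.png

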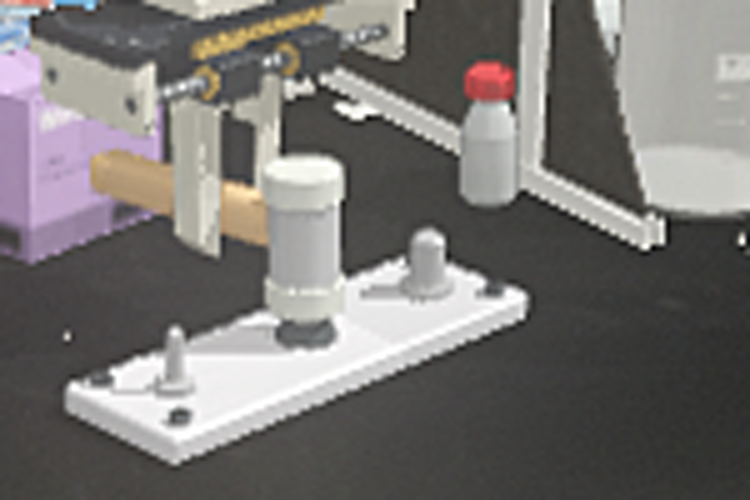

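>>> {"method": "drive_tool", "body": {
  "steps": [
    {"tx": 0,"ty": 0,"tz": -0.08,"turn": 0,"jaw": 0},
    {"tx": 0,"ty": 0,"tz": -0.2,"turn": 0,"jaw": 0},
    {"tx": 0,"ty": 0,"tz": -0.267,"turn": 0,"jaw": 0},
    {"tx": 0,"ty": 0,"tz": -0.267,"turn": 0,"jaw": 0}
  ]
}}

```text
t: 5.4
tool_pos: [0.6762, 0.1122, 0.1265]
orientation: [3.122, 0.35, 0.013]
force: [0.5, 0.5, -1.6]
opening: 0.0216
```

>>> {"method": "drive_tool", "body": {
  "steps": [
    {"tx": -0.15,"ty": -0.009,"tz": 0,"turn": -0.04,"jaw": 0},
    {"tx": -0.3,"ty": -0.009,"tz": 0,"turn": -0.09,"jaw": 0},
    {"tx": -0.45,"ty": -0.009,"tz": 0,"turn": -0.14,"jaw": 0},
    {"tx": -0.552,"ty": -0.009,"tz": 0,"turn": -0.18,"jaw": 0},
    {"tx": -0.552,"ty": -0.009,"tz": 0,"turn": -0.22,"jaw": 0},
    {"tx": -0.552,"ty": -0.009,"tz": 0,"turn": -0.26,"jaw": 0},
    {"tx": -0.552,"ty": -0.009,"tz": 0,"turn": -0.3,"jaw": 0},
    {"tx": -0.552,"ty": -0.009,"tz": 0,"turn": -0.34,"jaw": 0},
    {"tx": -0.552,"ty": -0.009,"tz": 0,"turn": -0.38,"jaw": 0},
    {"tx": -0.552,"ty": -0.009,"tz": 0,"turn": -0.42,"jaw": 0},
    {"tx": -0.552,"ty": -0.009,"tz": 0,"turn": -0.46,"jaw": 0},
    {"tx": -0.552,"ty": -0.009,"tz": 0,"turn": -0.5,"jaw": 0}
  ]
}}

```text
t: 6.6
tool_pos: [0.51, 0.0779, 0.1197]
orientation: [-1.953, -2.459, 0.002]
force: [0.5, -0.1, -2.1]
opening: 0.0216
```

```bash
python3 - <<'E'
from h import *
import fit
shot("side","side6");shot("wrist","wrist6")
s=robot.read_state();print(s["t"],s["tool_pos"],R.from_rotvec(s["orientation"]).as_matrix().round(3),s["force"],s["wrist_torque"])
P=np.load("pics/side6.npz")["im"]
cv2.imwrite("pics/side6c.png",cv2.resize(P[150:280,240:420],None,fx=4,fy=4,interpolation=cv2.INTER_CUBIC))
e=fit.P("wrist6",(.605,.637,.085,.117),.026,.05);print(fit.circ(e),np.median(e[:,2]))
E
```

```text
6.7 [0.51003045 0.07786987 0.11990751] [[-0.223  0.975 -0.002]
 [ 0.975  0.223  0.   ]
 [ 0.    -0.002 -1.   ]] [ 0.54874774  0.11213799 -2.65471752] [0.13225472 0.01474181 0.00912981]
(array([621.3, 100.2]), 9.2, np.float64(0.0285), 432) 0.028531293828735593
```

View pics/side6c.png

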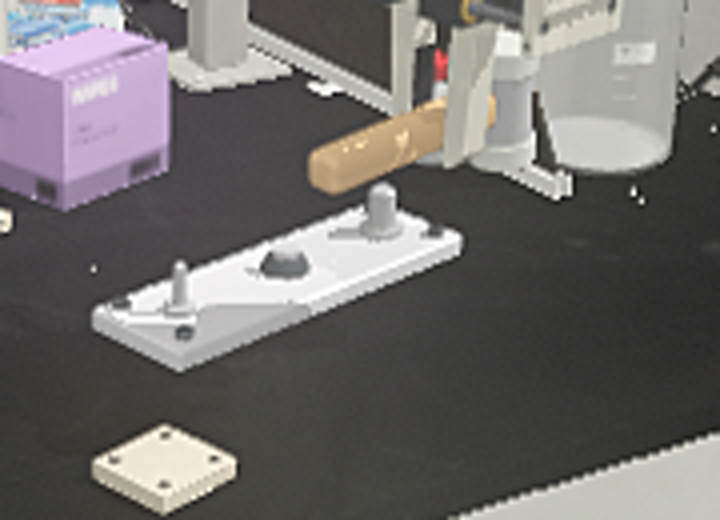

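View pics/wrist6.png

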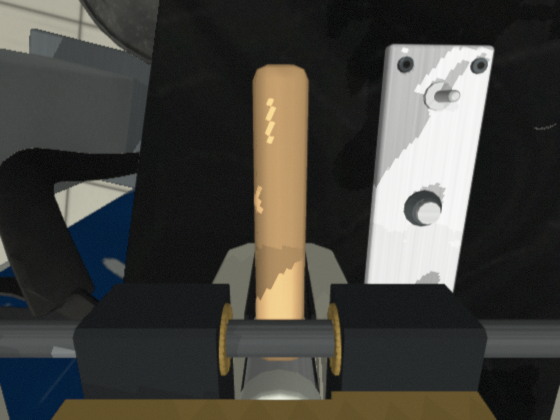

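>>> {"method": "drive_tool", "body": {
  "steps": [
    {"tx": 0,"ty": 0,"tz": 0.12,"turn": 0,"jaw": 0},
    {"tx": 0,"ty": 0,"tz": 0.24,"turn": 0,"jaw": 0},
    {"tx": 0,"ty": 0,"tz": 0.3,"turn": 0,"jaw": 0},
    {"tx": 0,"ty": 0,"tz": 0.32,"turn": 0,"jaw": 0},
    {"tx": 0,"ty": 0,"tz": 0.33,"turn": 0,"jaw": 0},
    {"tx": 0,"ty": 0,"tz": 0.335,"turn": 0,"jaw": 0},
    {"tx": 0,"ty": 0,"tz": 0.335,"turn": 0,"jaw": 0}
  ]
}}

```text
t: 7.4
tool_pos: [0.512, 0.078, 0.0223]
orientation: [1.96, 2.453, 0.002]
force: [0.3, 0.6, -3.2]
opening: 0.0213
```

>>> {"method": "drive_tool", "body": {
  "steps": [
    {"tx": 0,"ty": 0,"tz": 0.005,"turn": 0,"jaw": 0},
    {"tx": 0,"ty": 0,"tz": 0.01,"turn": 0,"jaw": 0},
    {"tx": 0,"ty": 0,"tz": 0.01,"turn": 0,"jaw": 0}
  ]
}}

```text
t: 7.7
tool_pos: [0.5111, 0.0779, 0.0184]
orientation: [1.96, 2.455, 0.0]
force: [0.5, 0.1, -3.0]
opening: 0.0215
```

```bash
python3 - <<'E'
from h import *
shot("side","side7")
s=robot.read_state();print(s["t"],s["tool_pos"],s["force"],s["wrist_torque"])
P=np.load("pics/side7.npz")["im"]
cv2.imwrite("pics/side7c.png",cv2.resize(P[170:270,280:420],None,fx=5,fy=5,interpolation=cv2.INTER_CUBIC))
E
```

```text
7.75 [0.5110124  0.07791169 0.0183964 ] [ 0.30339374  0.40285321 -3.12611749] [ 0.17333706 -0.00483042  0.02318196]
```

View pics/side7c.png

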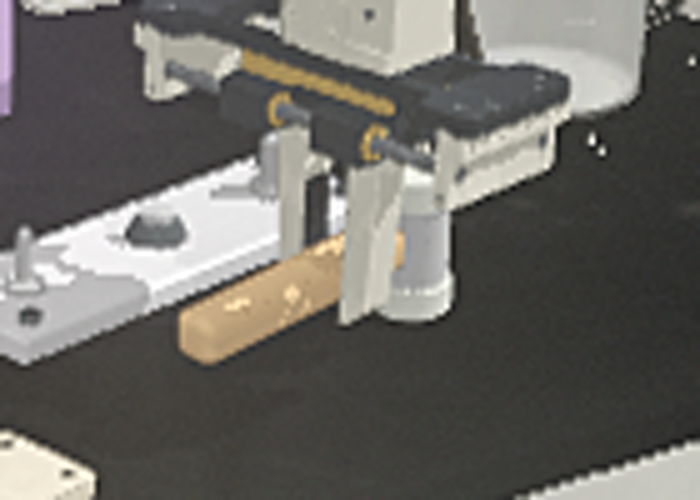

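>>> {"method": "drive_tool", "body": {
  "steps": [
    {"tx": 0,"ty": 0,"tz": 0.005,"turn": 0,"jaw": 0},
    {"tx": 0,"ty": 0,"tz": 0.01,"turn": 0,"jaw": 0},
    {"tx": 0,"ty": 0,"tz": 0.01,"turn": 0,"jaw": 0}
  ]
}}

```text
t: 8.05
tool_pos: [0.5115, 0.0783, 0.0168]
orientation: [1.96, 2.455, 0.001]
force: [-6.0, 2.4, 12.9]
opening: 0.0214
```

>>> {"method": "drive_tool", "body": {
  "steps": [
    {"tx": 0,"ty": 0,"tz": -0.004,"turn": 0,"jaw": 0},
    {"tx": 0,"ty": 0,"tz": -0.004,"turn": 0,"jaw": 0.55},
    {"tx": 0,"ty": 0,"tz": -0.004,"turn": 0,"jaw": 0.55},
    {"tx": 0,"ty": 0,"tz": -0.004,"turn": 0,"jaw": 0.55},
    {"tx": 0,"ty": 0,"tz": -0.004,"turn": 0,"jaw": 0.55},
    {"tx": 0,"ty": 0,"tz": -0.004,"turn": 0,"jaw": 0.55},
    {"tx": 0,"ty": 0,"tz": -0.1,"turn": 0,"jaw": 0.55},
    {"tx": 0,"ty": 0,"tz": -0.25,"turn": 0,"jaw": 0.55},
    {"tx": 0,"ty": 0,"tz": -0.4,"turn": 0,"jaw": 0.55},
    {"tx": 0,"ty": 0,"tz": -0.5,"turn": 0,"jaw": 0.55},
    {"tx": 0,"ty": 0,"tz": -0.5,"turn": 0,"jaw": 0.55}
  ]
}}

```text
t: 9.15
tool_pos: [0.5144, 0.0781, 0.1712]
orientation: [1.956, 2.449, 0.01]
force: [0.4, 0.5, 0.3]
opening: 0.0515
```

```bash
python3 - <<'E'
from h import *
import fit
shot("side","side8");shot("scene","scene8");shot("wrist","wrist8")
s=robot.read_state();print(s["t"],s["tool_pos"],s["q"],s["force"],s["opening"])
for t in ["wrist8","scene8"]:
    print(fit.circ(fit.P(t,(.48,.56,-.01,.06),.06,.08)));h=fit.P(t,(.46,.55,.06,.2),.042,.06);print(fit.rect(h),np.median(h[:,2]))
P=np.load("pics/side8.npz")["im"]
cv2.imwrite("pics/side8c.png",cv2.resize(P[170:270,260:420],None,fx=5,fy=5,interpolation=cv2.INTER_CUBIC))
E
```

```text
9.3 [0.51048504 0.0778667  0.16429991] [ 5.20608721e-02 -6.36106734e-02  1.78643258e+00 -8.28555264e-06
  1.41977824e+00 -1.70976799e-01] [ 0.12098289  0.25232945 -0.42879444] 0.050910423500258394
(array([524.1,  23.6]), 18.9, np.float64(0.0691), 1658)
(array([504.9, 111.3]), array([ 21.9, 108.5]), 12.1) 0.048116974985013494
(array([522.1,  23.1]), 21.8, np.float64(0.0704), 117)
(array([504.1, 112.1]), array([ 22.9, 108.4]), 12.6) 0.050398591226581135
```

View pics/side8c.png

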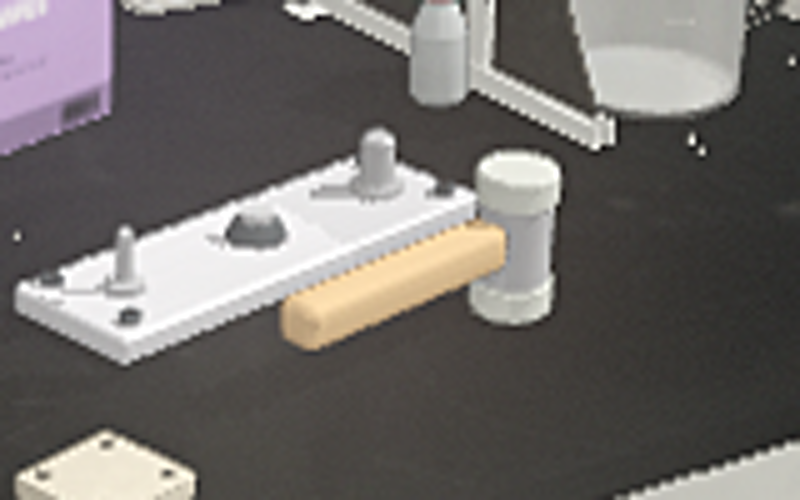

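>>> {"method": "drive_tool", "body": {
  "steps": [
    {"tx": 0.15,"ty": 0.05,"tz": -0.1,"turn": 0.04,"jaw": 0.55},
    {"tx": 0.3,"ty": 0.1,"tz": -0.1,"turn": 0.08,"jaw": 0.55},
    {"tx": 0.45,"ty": 0.15,"tz": -0.1,"turn": 0.12,"jaw": 0.55},
    {"tx": 0.6,"ty": 0.2,"tz": -0.1,"turn": 0.16,"jaw": 0.55},
    {"tx": 0.75,"ty": 0.25,"tz": -0.1,"turn": 0.2,"jaw": 0.55},
    {"tx": 0.9,"ty": 0.308,"tz": -0.1,"turn": 0.24,"jaw": 0.55},
    {"tx": 0.9,"ty": 0.308,"tz": -0.1,"turn": 0.28,"jaw": 0.55},
    {"tx": 0.9,"ty": 0.308,"tz": -0.1,"turn": 0.32,"jaw": 0.55},
    {"tx": 0.9,"ty": 0.308,"tz": -0.1,"turn": 0.36,"jaw": 0.55},
    {"tx": 0.9,"ty": 0.308,"tz": -0.1,"turn": 0.4,"jaw": 0.55},
    {"tx": 0.9,"ty": 0.308,"tz": -0.1,"turn": 0.44,"jaw": 0.55},
    {"tx": 0.9,"ty": 0.308,"tz": -0.1,"turn": 0.48,"jaw": 0.55}
  ]
}}

```text
t: 10.5
tool_pos: [0.5401, 0.361, 0.192]
orientation: [3.109, 0.439, -0.007]
force: [0.1, 0.6, -0.2]
opening: 0.051
```

```bash
python3 - <<'E'
from h import *
import fit
shot("wrist","wrist9")
s=robot.read_state();print(s["t"],s["tool_pos"],R.from_rotvec(s["orientation"]).as_matrix().round(3),s["q"])
t="wrist9"
print(" boss",fit.circ(fit.P(t,(.42,.54,.36,.46),.04,.055)))
b=fit.P(t,(.515,.615,.38,.45),.029,.038);print(" bar",fit.rect(b),np.median(b[:,2]))
print(" eye",fit.circ(fit.P(t,(.62,.69,.38,.45),.034,.05)))
E
```

```text
10.55 [0.5401688  0.36098737 0.19209688] [[ 0.963  0.27  -0.004]
 [ 0.27  -0.963 -0.002]
 [-0.004  0.001 -1.   ]] [ 5.10267215e-01  2.80611744e-01  1.36576974e+00 -5.69364407e-05
  1.49976613e+00  1.80801906e+00]
 boss (array([477.4, 413.4]), 22.8, np.float64(0.0454), 1088)
 bar (array([565. , 411.5]), array([ 18.1, 100.1]), 88.5) 0.03359294054234857
 eye (array([639.6, 407.7]), 19.6, np.float64(0.0355), 727)
```

View pics/wrist9.png

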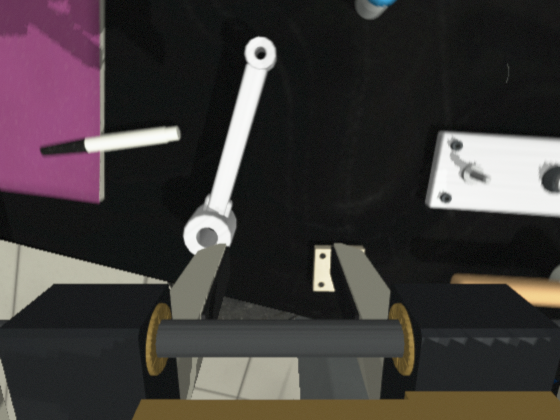

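>>> {"method": "drive_tool", "body": {
  "steps": [
    {"tx": 0.0155,"ty": -0.1715,"tz": 0.1,"turn": 0.0944,"jaw": 0.55},
    {"tx": 0.0155,"ty": -0.1715,"tz": 0.25,"turn": 0.0944,"jaw": 0.55},
    {"tx": 0.0155,"ty": -0.1715,"tz": 0.4,"turn": 0.0944,"jaw": 0.55},
    {"tx": 0.0155,"ty": -0.1715,"tz": 0.433,"turn": 0.0944,"jaw": 0.55},
    {"tx": 0.0155,"ty": -0.1715,"tz": 0.433,"turn": 0.0944,"jaw": 0.55},
    {"tx": 0.0155,"ty": -0.1715,"tz": 0.433,"turn": 0.0944,"jaw": 0.55}
  ]
}}

```text
t: 11.15
tool_pos: [0.5324, 0.4126, 0.0672]
orientation: [-3.141, 0.016, -0.002]
force: [0.1, -0.4, 0.8]
opening: 0.0512
```

```bash
python3 - <<'E'
from h import *
import fit
shot("wrist","wrist10")
s=robot.read_state();print(s["t"],s["tool_pos"],R.from_rotvec(s["orientation"]).as_matrix().round(3),s["q"])
t="wrist10"
b=fit.P(t,(.515,.615,.38,.45),.029,.038);print(" bar",fit.rect(b),np.median(b[:,2]))
print(" eye",fit.circ(fit.P(t,(.63,.69,.38,.45),.0345,.05)))
m=fit.P(t,(.5,.6,.435,.53),.005,.03);print(m[:,:].min(0),m.max(0),m[np.argmin(m[:,1])])
E
```

```text
11.2 [0.53316165 0.41311716 0.06847358] [[ 1.    -0.01   0.004]
 [-0.01  -1.     0.002]
 [ 0.004 -0.002 -1.   ]] [ 5.83251677e-01  4.31053094e-01  1.41077345e+00 -4.09368129e-05
  1.29549806e+00  2.16427515e+00]
 bar (array([565. , 411.5]), array([ 17.7, 100.3]), 88.8) 0.03357532200324177
 eye (array([644.7, 409.3]), 14.5, np.float64(0.0357), 1662)
[0.52355276 0.46614264 0.00512045] [0.56356223 0.52994741 0.01742948] [0.55414567 0.46614264 0.01186765]
```

View pics/wrist10.png

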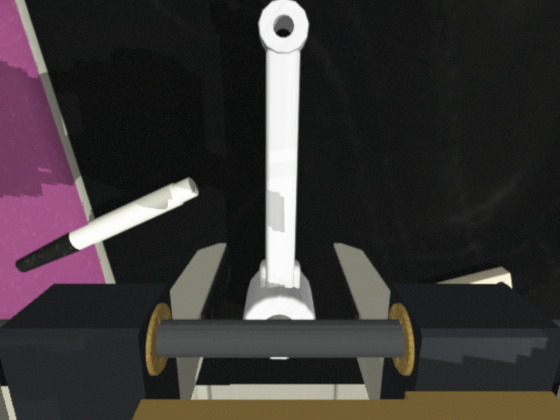

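>>> {"method": "drive_tool", "body": {
  "steps": [
    {"tx": -0.003,"ty": 0.001,"tz": 0.1,"turn": 0.002,"jaw": 0.55},
    {"tx": -0.003,"ty": 0.001,"tz": 0.17,"turn": 0.002,"jaw": 0.55},
    {"tx": -0.003,"ty": 0.001,"tz": 0.195,"turn": 0.002,"jaw": 0.55},
    {"tx": -0.003,"ty": 0.001,"tz": 0.195,"turn": 0.002,"jaw": 0.55},
    {"tx": -0.003,"ty": 0.001,"tz": 0.195,"turn": 0.002,"jaw": 0.55}
  ],
  "force": 60
}}

```text
t: 11.7
tool_pos: [0.5318, 0.4128, 0.0093]
orientation: [-3.14, 0.027, -0.004]
force: [-0.3, 0.4, -0.1]
opening: 0.0513
```

>>> {"method": "drive_tool", "body": {
  "steps": [
    {"tx": -0.001,"ty": 0.001,"tz": 0.006,"turn": 0.001,"jaw": 0.55},
    {"tx": -0.001,"ty": 0.001,"tz": 0.006,"turn": 0.001,"jaw": 0},
    {"tx": -0.001,"ty": 0.001,"tz": 0.006,"turn": 0.001,"jaw": 0},
    {"tx": -0.001,"ty": 0.001,"tz": 0.006,"turn": 0.001,"jaw": 0},
    {"tx": -0.001,"ty": 0.001,"tz": 0.006,"turn": 0.001,"jaw": 0},
    {"tx": -0.001,"ty": 0.001,"tz": 0.006,"turn": 0.001,"jaw": 0},
    {"tx": -0.001,"ty": 0.001,"tz": 0.006,"turn": 0.001,"jaw": 0},
    {"tx": -0.001,"ty": 0.001,"tz": 0.006,"turn": 0.001,"jaw": 0},
    {"tx": -0.001,"ty": 0.001,"tz": 0.006,"turn": 0.001,"jaw": 0}
  ],
  "force": 60
}}

```text
t: 12.6
tool_pos: [0.5301, 0.4118, 0.0051]
orientation: [-3.141, 0.032, 0.0]
force: [0.4, 0.3, 0.9]
opening: 0.0176
```

>>> {"method": "drive_tool", "body": {
  "steps": [
    {"tx": 0,"ty": 0,"tz": 0,"turn": 0,"jaw": 0},
    {"tx": 0,"ty": 0,"tz": -0.03,"turn": 0,"jaw": 0},
    {"tx": 0,"ty": 0,"tz": -0.1,"turn": 0,"jaw": 0},
    {"tx": 0,"ty": 0,"tz": -0.2,"turn": 0,"jaw": 0},
    {"tx": 0,"ty": 0,"tz": -0.3,"turn": 0,"jaw": 0},
    {"tx": 0,"ty": 0,"tz": -0.4,"turn": 0,"jaw": 0},
    {"tx": 0,"ty": 0,"tz": -0.4,"turn": 0,"jaw": 0}
  ]
}}

```text
t: 13.3
tool_pos: [0.5327, 0.4134, 0.1309]
orientation: [-3.137, 0.032, -0.011]
force: [1.3, -0.1, -4.1]
opening: 0.0175
```

```bash
python3 - <<'E'
from h import *
shot("side","side11")
s=robot.read_state();print(s["t"],s["tool_pos"],R.from_rotvec(s["orientation"]).as_matrix().round(3),s["force"],s["wrist_torque"],s["opening"])
E
```

```text
13.35 [0.53151758 0.41257758 0.12754984] [[ 1.    -0.02   0.004]
 [-0.02  -1.     0.003]
 [ 0.004 -0.003 -1.   ]] [ 0.28780064 -0.13630395 -5.07541752] [ 0.04441088  0.04294231 -0.00891807] 0.01776572442009795
```

View pics/side11.png

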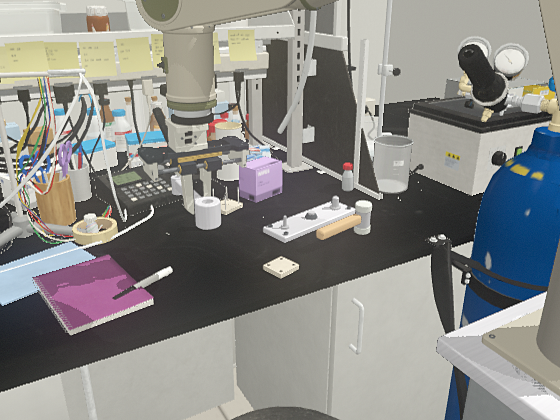

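>>> {"method": "drive_tool", "body": {
  "steps": [
    {"tx": 0.01,"ty": 0.03,"tz": 0,"turn": -0.015,"jaw": 0},
    {"tx": 0.025,"ty": 0.09,"tz": 0,"turn": -0.045,"jaw": 0},
    {"tx": 0.045,"ty": 0.15,"tz": 0,"turn": -0.08,"jaw": 0},
    {"tx": 0.065,"ty": 0.22,"tz": 0,"turn": -0.115,"jaw": 0},
    {"tx": 0.085,"ty": 0.29,"tz": 0,"turn": -0.15,"jaw": 0},
    {"tx": 0.11,"ty": 0.36,"tz": 0,"turn": -0.18,"jaw": 0},
    {"tx": 0.13,"ty": 0.43,"tz": 0,"turn": -0.215,"jaw": 0},
    {"tx": 0.15,"ty": 0.5,"tz": 0,"turn": -0.25,"jaw": 0},
    {"tx": 0.173,"ty": 0.568,"tz": 0,"turn": -0.288,"jaw": 0}
  ]
}}

```text
t: 14.25
tool_pos: [0.5768, 0.2387, 0.1214]
orientation: [-2.836, -1.351, 0.008]
force: [0.5, 0.3, -5.0]
opening: 0.0177
```

```bash
python3 - <<'E'
from h import *
s=robot.read_state();print(s["t"],s["tool_pos"],R.from_rotvec(s["orientation"]).as_matrix().round(3),s["force"])
E
```

```text
14.25 [0.5767766  0.23871967 0.12144575] [[ 0.63   0.777 -0.005]
 [ 0.777 -0.63  -0.002]
 [-0.004 -0.003 -1.   ]] [ 0.4778155   0.31119186 -4.95270453]
```

>>> {"method": "drive_tool", "body": {
  "steps": [
    {"tx": -0.04,"ty": 0.06,"tz": 0,"turn": -0.035,"jaw": 0},
    {"tx": -0.09,"ty": 0.12,"tz": 0,"turn": -0.075,"jaw": 0},
    {"tx": -0.135,"ty": 0.19,"tz": 0,"turn": -0.115,"jaw": 0},
    {"tx": -0.18,"ty": 0.26,"tz": 0,"turn": -0.155,"jaw": 0},
    {"tx": -0.22,"ty": 0.32,"tz": 0,"turn": -0.19,"jaw": 0},
    {"tx": -0.265,"ty": 0.38,"tz": 0,"turn": -0.225,"jaw": 0},
    {"tx": -0.305,"ty": 0.44,"tz": 0,"turn": -0.26,"jaw": 0},
    {"tx": -0.33,"ty": 0.475,"tz": 0,"turn": -0.28,"jaw": 0},
    {"tx": -0.337,"ty": 0.484,"tz": 0,"turn": -0.287,"jaw": 0},
    {"tx": -0.337,"ty": 0.484,"tz": 0,"turn": -0.287,"jaw": 0},
    {"tx": -0.337,"ty": 0.484,"tz": 0,"turn": -0.287,"jaw": 0}
  ]
}}

```text
t: 15.35
tool_pos: [0.6259, 0.0708, 0.1237]
orientation: [-1.97, -2.445, 0.002]
force: [-0.0, 0.0, -4.6]
opening: 0.0176
```

```bash
python3 - <<'E'
from h import *
import fit
for n in ["side","wrist","scene"]: shot(n,n+"12")
s=robot.read_state();print(s["t"],s["tool_pos"],R.from_rotvec(s["orientation"]).as_matrix().round(3),s["force"],s["wrist_torque"],s["q"])
P=np.load("pics/side12.npz")["im"]
cv2.imwrite("pics/side12c.png",cv2.resize(P[130:270,240:420],None,fx=4,fy=4,interpolation=cv2.INTER_CUBIC))
E
```

```text
15.5 [0.62654762 0.0709809  0.12479019] [[-0.214  0.977 -0.   ]
 [ 0.977  0.214  0.   ]
 [ 0.    -0.    -1.   ]] [-0.22948535  0.40559704 -4.86930063] [-0.02753318  0.01947201 -0.05316148] [ 3.14293054e-02  2.71076666e-01  1.50190623e+00  1.54489202e-04
  1.36893286e+00 -1.84309964e-01]
```

View pics/side12c.png

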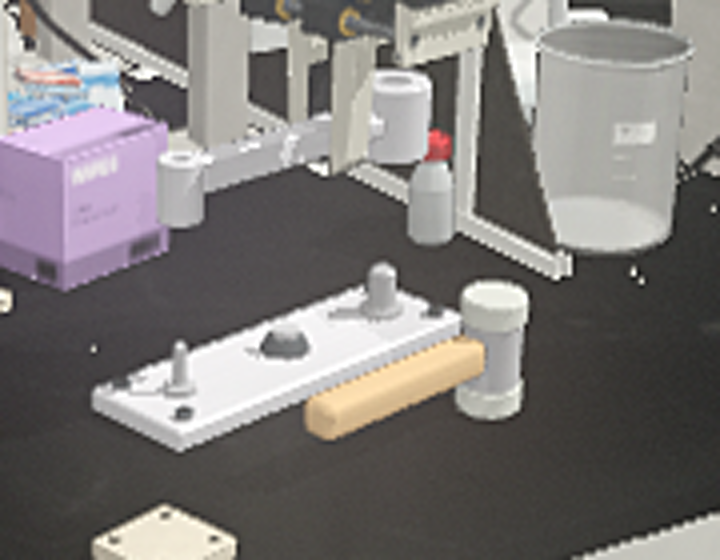

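View pics/wrist12.png

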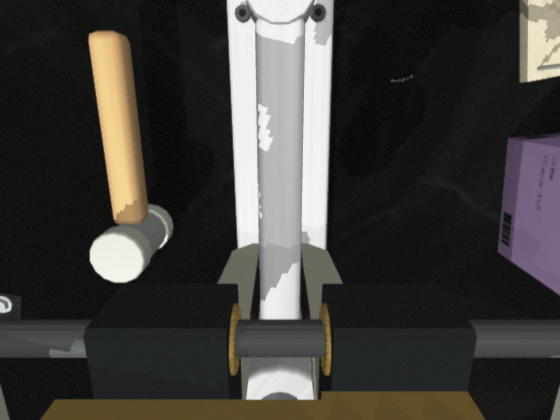

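```bash
cat > lev.py <<'E'
from h import *
import fit,sys
k=sys.argv[1]
b=fit.P("wrist"+k,(.58,.63,.105,.165),.10,.17)
b=b[b[:,2]>np.median(b[:,2])-.006]
A=np.c_[b[:,:2]-b[:,:2].mean(0),np.ones(len(b))];c=np.linalg.lstsq(A,b[:,2],rcond=None)[0]
d=np.array([-.2198,.9755]);print("wrist bar",fit.rect(b),"z",c[2],"slope along",np.degrees(c[:2]@d))
for t in ["scene"+k,"side"+k]:
    for nm,p in [("boss",(.640,.0174)),("eye",(.6026,.1832))]:
        q=fit.P(t,(p[0]-.03,p[0]+.03,p[1]-.03,p[1]+.03),.09,.18)
        if len(q)>5:
            z=np.percentile(q[:,2],97);q=q[q[:,2]>z-.006];print(t,nm,fit.circ(q),z)
e=fit.P("wrist"+k,(.57,.64,.165,.215),.1,.17);
if len(e):print("wrist eye",fit.circ(e),np.percentile(e[:,2],95))
E
python3 lev.py 12
```

```text
wrist bar (array([613.2, 135.1]), array([18.1, 64.7]), 12.2) z 0.1525383821042555 slope along 0.032169354225623545
scene12 boss (array([637. ,  23.7]), 21.2, np.float64(0.1652), 15) 0.16737204327261662
scene12 eye (array([604.2, 174.5]), 21.8, np.float64(0.1568), 75) 0.15928623334148134
side12 boss (array([630.8,  18.9]), 22.6, np.float64(0.1612), 95) 0.16321217560544998
side12 eye (array([599.4, 175.7]), 22.5, np.float64(0.151), 92) 0.15343263492232034
wrist eye (array([604.9, 174. ]), 13.8, np.float64(0.1529), 2630) 0.15561474719968943
```

```bash
python3 - <<'E'
from h import *
import fit
e=fit.P("wrist12",(.57,.64,.165,.225),.1535,.17);print(fit.circ(e),fit.rect(e),e[:,1].max(),e[:,1].min())
b=fit.P("side12",(.60,.67,-.02,.05),.158,.17);print(fit.circ(b),fit.rect(b))
b=fit.P("side0",(.62,.66,0,.045),.036,.05);print(fit.circ(b))
E
```

```text
(array([604.9, 174.8]), 12.3, np.float64(0.1547), 1267) (array([605.6, 171.7]), array([22.9, 15.6]), 12.3) 0.18164805527427788 0.16502897697638452
(array([630.8,  18.9]), 22.6, np.float64(0.1615), 88) (array([628.2,  17. ]), array([32.6, 41.4]), 50.1)
(array([636.5,  19.6]), 10.1, np.float64(0.0397), 28)
```

>>> {"method": "drive_tool", "body": {
  "steps": [
    {"tx": -0.005,"ty": 0.0025,"tz": 0.02,"turn": -0.002,"jaw": 0},
    {"tx": -0.005,"ty": 0.0025,"tz": 0.05,"turn": -0.002,"jaw": 0},
    {"tx": -0.005,"ty": 0.0025,"tz": 0.075,"turn": -0.002,"jaw": 0},
    {"tx": -0.005,"ty": 0.0025,"tz": 0.082,"turn": -0.002,"jaw": 0},
    {"tx": -0.005,"ty": 0.0025,"tz": 0.082,"turn": -0.002,"jaw": 0},
    {"tx": -0.005,"ty": 0.0025,"tz": 0.082,"turn": -0.002,"jaw": 0},
    {"tx": -0.005,"ty": 0.0025,"tz": 0.082,"turn": -0.002,"jaw": 0}
  ]
}}

```text
t: 16.2
tool_pos: [0.6283, 0.0688, 0.101]
orientation: [1.962, 2.453, 0.001]
force: [-0.8, -0.2, -4.5]
opening: 0.0176
```

```bash
python3 - <<'E'
from h import *
cs={}
for n in ["side","wrist","scene"]: cs[n]=shot(n,n+"13")[0]
s=robot.read_state();print(s["t"],s["tool_pos"],R.from_rotvec(s["orientation"]).as_matrix().round(3),s["force"],s["wrist_torque"])
# project expected circles (post & lever at ideal pose), same-camera bias visible from post outlines
th=np.linspace(0,2*np.pi,60)
def proj(c,X):
    p=(X-np.array(c["eye"]))@att(c);return np.c_[c["fx"]*p[:,0]/p[:,2]+c["cx"],c["fy"]*p[:,1]/p[:,2]+c["cy"]]
def ring(x,y,z,r): return np.c_[x+r*np.cos(th),y+r*np.sin(th),0*th+z]
B=(.640,.0174);E=(.6026,.1832)
for n,box,k in [("side",(120,260,240,420),4),("scene",(130,270,230,400),4)]:
    im=np.load(f"pics/{n}13.npz")["im"][box[0]:box[1],box[2]:box[3]];im=cv2.resize(im,None,fx=k,fy=k,interpolation=cv2.INTER_CUBIC)
    for (x,y,z,r,col) in [(*B,.14,.023,(0,0,255)),(*B,.094,.023,(0,0,255)),(*E,.13,.013,(0,0,255)),(*E,.094,.013,(0,0,255)),(*B,.014,.0085,(0,255,0)),(*B,.044,.002,(0,255,0)),(*E,.044,.002,(0,255,0)),(*E,.014,.004,(0,255,0)),(.6213,.1003,.024,.012,(0,255,0))]:
        q=(proj(cs[n],ring(x,y,z,r))-[box[2],box[0]])*k+k/2
        cv2.polylines(im,[q.astype(np.int32)],True,col,1)
    cv2.imwrite(f"pics/{n}13c.png",im)
E
python3 lev.py 13
```

```text
16.35 [0.62817887 0.06879326 0.10088099] [[-0.22   0.976  0.001]
 [ 0.976  0.22   0.   ]
 [-0.     0.001 -1.   ]] [-0.32100558  1.08458281 -4.71733759] [ 0.03791737 -0.08351202  0.03290296]
wrist bar (array([614.4, 135. ]), array([18.1, 65.3]), 12.7) z 0.12932435047023783 slope along -0.06184047539737903
scene13 boss (array([638.,  23.]), 20.5, np.float64(0.1421), 14) 0.14449704062239396
scene13 eye (array([606.6, 174.5]), 21.2, np.float64(0.1336), 69) 0.13613560385820683
side13 boss (array([636.4,  19.2]), 24.3, np.float64(0.1384), 99) 0.1405635513134583
side13 eye (array([600.7, 173.9]), 22.8, np.float64(0.1281), 88) 0.13025858123652084
wrist eye (array([605.9, 172.7]), 13.1, np.float64(0.1297), 2270) 0.13238399768313514
```

View pics/side13c.png

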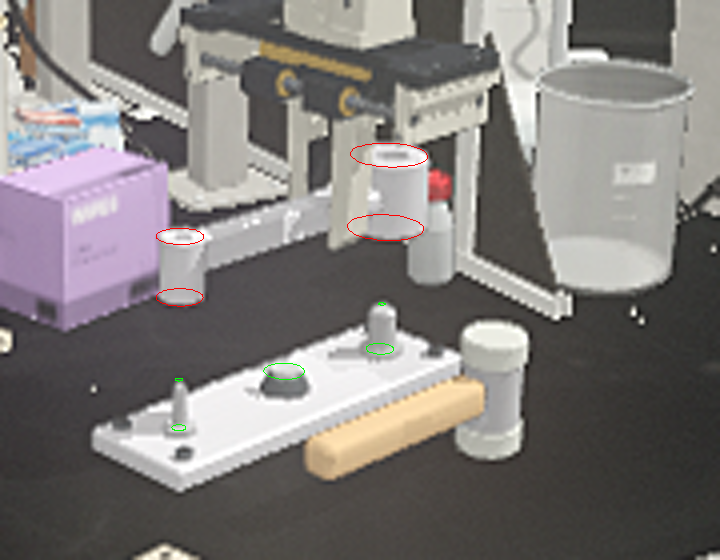

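View pics/scene13c.png

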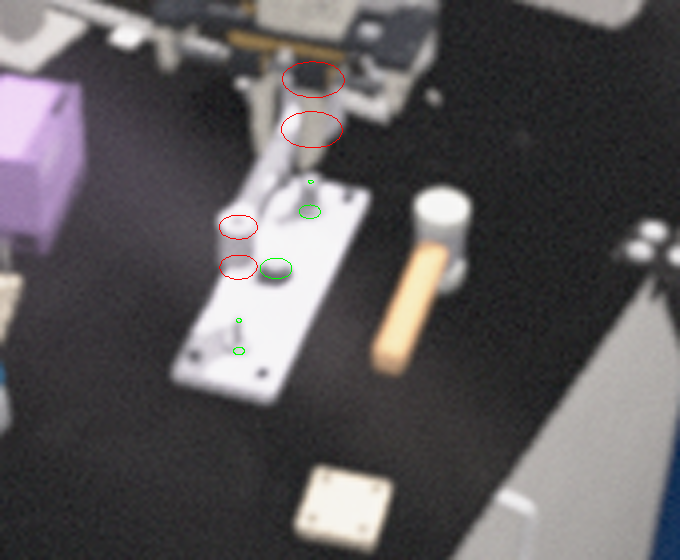

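>>> {"method": "drive_tool", "body": {
  "steps": [
    {"tx": 0.0035,"ty": -0.0025,"tz": 0.003,"turn": 0,"jaw": 0},
    {"tx": 0.0035,"ty": -0.0025,"tz": 0.003,"turn": 0,"jaw": 0},
    {"tx": 0.0035,"ty": -0.0025,"tz": 0.003,"turn": 0,"jaw": 0},
    {"tx": 0.0035,"ty": -0.0025,"tz": 0.003,"turn": 0,"jaw": 0},
    {"tx": 0.0035,"ty": -0.0025,"tz": 0.003,"turn": 0,"jaw": 0},
    {"tx": 0.0035,"ty": -0.0025,"tz": 0.003,"turn": 0,"jaw": 0}
  ]
}}

```text
t: 16.95
tool_pos: [0.6269, 0.0697, 0.0996]
orientation: [1.962, 2.454, 0.0]
force: [-0.0, -0.2, -5.1]
opening: 0.0175
```

```bash
python3 - <<'E'
from h import *
for n in ["side","wrist","scene"]: shot(n,n+"14")
for i in range(3):
    s=robot.read_state();print(s["t"],s["tool_pos"],s["orientation"],s["force"],s["dq"].round(4),s["opening"]);robot.read_camera("side")
E
python3 lev.py 14
```

```text
17.1 [0.62694667 0.06966474 0.09954234] [ 1.96191626e+00  2.45363677e+00 -1.61883248e-05] [-0.24924416  0.12655771 -5.17340826] [ 0.0009 -0.0019 -0.002   0.001   0.0003  0.0001] 0.01756196001866084
17.15 [0.62693731 0.06965868 0.09955022] [1.96197564e+00 2.45361007e+00 2.26021785e-05] [-0.4008032  -0.37876207 -5.40482974] [ 0.0001 -0.0014  0.0013  0.0007 -0.0012 -0.0005] 0.017335228646554166
17.2 [0.6269529  0.06964256 0.09955552] [1.96200656e+00 2.45356218e+00 4.48711866e-05] [-0.38781019  0.34196166 -5.80968626] [ 0.0013 -0.0002 -0.0004  0.0001 -0.0016  0.0015] 0.01767322381080205
wrist bar (array([613.3, 134.9]), array([18.1, 65. ]), 12.6) z 0.12789315953054958 slope along -0.03139123786275813
scene14 boss (array([636.8,  21.9]), 21.2, np.float64(0.1388), 15) 0.14076377355262132
scene14 eye (array([601.4, 176.1]), 22.6, np.float64(0.1321), 66) 0.13451336772213768
side14 boss (array([634.7,  18.4]), 23.6, np.float64(0.1371), 94) 0.13927353987843366
side14 eye (array([599.9, 175.7]), 23.1, np.float64(0.1268), 93) 0.1289897805594038
wrist eye (array([604.6, 173. ]), 13.5, np.float64(0.1283), 2398) 0.13092483426160234
```

View pics/side14.png

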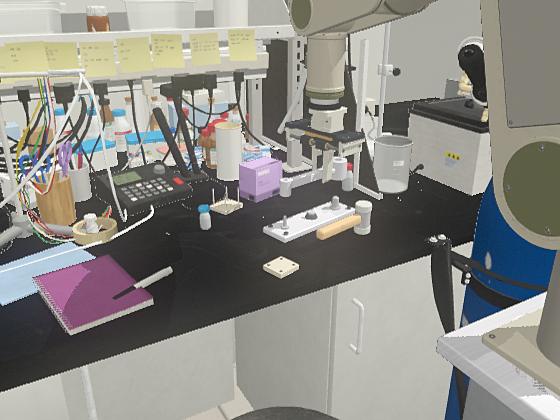

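```bash
python3 -c "
from plant import robot
print(robot.close_job())"
```

```text
the job is handed in; nothing more can be done
None
```

I finished all the steps in order and handed the job in at about 17 s; no verdict came back.

- **Ejector pin:** I pressed the pin down with the mallet at up to about 15 N. The button top then measured 28.5 mm above the bench, against 29 mm for fully home.
- **Mallet:** It tilted a few degrees in the grip during the pressing. After I set it down and let go, it stands flat on its face, with its axis about 75 mm in front of the fixture edge.
- **Lever:** I gripped it at its balance point, and the arm was still at the last reading.
  - The bar is level to within 0.1° and in line with the two posts to within about 0.2 mm and 0.1°.
  - The underside is about 94 mm above the bench, which is 50 mm above the post tips.
  - The boss-over-post distance along the bar comes from the arm's position, good to about 1 mm. I had nudged the lever 1 mm after a side-camera overlay showed it slightly off.
- **Fixture, vials and plate:** Only the mallet was brought into contact with the fixture. The vials and resin plate look unmoved in the last side picture.
- **Disagreement:** The scene and side cameras differ from the wrist camera by 2–5 mm, and their view of the boss and eye was partly blocked. I relied on the wrist camera for the final numbers.

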